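Lock the bayonet pour cap on the dehumidifier bucket

TASK

The dehumidifier's bucket has been emptied and rinsed; put its pour cap back on. Take the cap off the trivet, feel its lugs into the two notches of the bucket's neck, push it in against the soft gasket and turn it clockwise to the stop, so that it springs up into its seat and stays locked when you let go. Do not force anything (never more than 60 N on the bucket or the machine) and leave everything else on the shelf where it is.

Things in the scene. Friction and masses are not known exactly. Their poses are not given: they have to be found in the camera images.
- cap: White plastic pour cap, 70 to 120 g, standing on the trivet, bar grip up. Origin: centre of its underside, z up. Heights above it: round plug, diameter 42 mm, 0-13 mm; round flange, diameter 73 mm, 13-18 mm; flat-sided grip bar 18-44 mm, 54 mm long along the cap's x, 14 mm thick along y. It works the same after a half turn.
- cap_grip (a point): Middle of the cap's grip bar, 31 mm above the cap's underside, on its axis. Turned clockwise (seen from above) to the stop, the bar ends parallel to the bucket's x.
- cap_lugs (a point): On the cap's axis, 2 mm above its underside: centre of the lug plate. Its 2 opposite lugs reach 28 mm from the axis, each 10 mm wide, 4 mm thick, hidden by the flange. The plate is riveted on loosely: lugs lie along the bar (cap x) in mid play, but turn up to 0.30 rad either way (friction 0.012 N m) and stay where last left, off the middle; this is not measured: feel for the notches.
- bucket: Bucket pulled out of the dehumidifier like a drawer, held firm by its runners, white lid, grey upright neck. Origin: on the neck's axis at the top of its lip, 155 mm above the shelf, 20 mm above the lid; z up, x parallel to the front panel, +y to the machine. White lip: bore of radius 23 mm with 2 notches. Lugs not over the notches rest on it, cap origin level with this origin. Over 60 N breaks.
- neck_notch (a point): One of the 2 opposite notches in the lip, each 13 mm wide, reaching 29.5 mm from the axis; the point is 26 mm from the axis at the lip's top, 1.14 rad anticlockwise (from above) of the bucket's +x; the other is opposite. Lugs drop freely 6 mm here. Anticlockwise of each is solid wall; clockwise the lip is 6 mm thick, so the cap's origin must be over 10 mm down to pass under.
- neck_gasket (a point): On the neck's axis, top of the soft black gasket ring (radius 30.5-36 mm) 7 mm above the lip's top. The cap's flange meets it when the cap's origin is 6 mm below the lip's top; it pushes back 2.5 N per mm for 6.5 mm, then is solid. About 13 N of push (cap's origin 11 to 12 mm below the lip's top) is right for turning; its rub then takes under 0.15 N m.
- neck_seat (a point): Underside of the lip over one locked seat, 26 mm from the axis, 0.30 rad anticlockwise of the bucket's +x; the other is opposite. Here, 0.84 rad clockwise of the notch, a lug meets a fixed stop; the lip is only 4 mm thick, so on letting go the gasket lifts the cap into the seat, which holds it with the cap's origin 8 mm below the lip's top.
- dehumidifier: White dehumidifier, 320 mm wide, 250 mm deep, 520 mm tall, fixed, at the left with its front and bucket towards the middle of the shelf. Origin: on the shelf under the axis of the bucket's neck; axes parallel to the bucket's. Its tall face is 165 mm from the neck's axis, along +y.
- trivet: Hard dark silicone trivet, 170 x 170 x 9 mm, stays put; the cap stands on it. Origin: centre of its underside.
- small_lid: Bystander: plain round white screw lid, diameter 38 mm, 14 mm high, lying on a corner of the trivet. No grip bar. Origin: centre of underside.
- carabiner: Bystander: chrome carabiner, about 90 x 50 x 10 mm, flat on the shelf between trivet and bucket. Origin: its middle, on the shelf.
- red_box: Bystander: red plastic box with flip-top lid, 116 x 176 x 91 mm. Origin: centre of underside.
- planter: Bystander: empty white ceramic planter pot, diameter 138 mm at the rim, 125 mm high. Origin: centre of underside.
- tub: Bystander: clear moisture-absorber tub with a white lid, diameter 92 mm, 120 mm high. Origin: centre of underside.
- brush: Bystander: cleaning brush lying on the shelf on the robot's right. Origin: its underside near the middle.
Mind the look-alikes: they are no part of the job. What is meant by the cap is not green or orange, and is the larger of those in its own colour.

How it is judged:
By the outcome, as a careful person would: the job done as asked, in the order asked, and still so for the second after the job is handed in, with the robot touching nothing.
It also fails if it takes over 61 s, if anything falls off the work surface, if the arm or the gripper's body presses on something with over 40 N, if the wrist force passes 120 N, or if a joint passes its speed limit or range.

ROBOT

A 6-joint arm with a two-finger parallel gripper is mounted at the origin on the work surface. World frame = base frame: x ahead of the robot, y to its left, z up, the work surface at z = 0. Lengths are in m, angles in rad, forces in N, time in s.
With the tool pointing down it reaches from about 0.275 to 0.825 m from the base axis. Payload 5.2 kg.
Tool frame: the origin (TCP) lies at the very end of the fingers, on their centre line; the grasp point (between the pads) lies 19 mm behind it (manip.tcp_to_grasp is the z of the grasp point in the tool frame, in m); z points along the fingers, y is the line along which they close (so a half turn about z gives the same grasp; the last joint's range is limited). The gripper opens to 93 mm and grips with 3 to 60 N. Pads are 15 mm wide; open, the fingers measure 128 mm over their backs; the gripper's body (75 mm by 188 mm) begins 65 mm behind the grasp point.
Start: joints at [-1.338, 0.259, 1.535, -0, 1.348, -0.203], TCP at [0.232, -0.499, 0.219] pointing down, gripper open.
Joint ranges: [-3.14, 3.14], [-0.91, 2.08], [0.19, 2.58], [-1.22, 4.36], [0.22, 2.71], [-3.12, 3.12]. Speed limits (rad/s): [2.57, 2.57, 3.14, 3.14, 3.14, 3.14].

INTERFACE

Orientations are given as [roll, pitch, yaw] about the fixed x, y, z axes, in that order (R = Rz(yaw) Ry(pitch) Rx(roll)).
In Python, from workcell import manip, vision gives the robot as it stands.
- The arm moves only by the shell command python3 -m jog 'ROWS' [OPENING] [FORCE]. ROWS is a JSON object of lists of equal length, an entry for each row: "dp": the shift along the world's x, y, z in m, a list of three; "turn": the turn, a rotation vector about the world's x, y, z in rad, a list of three. A call has 1 to 5 rows; each row is the pose to reach, as a shift and turn from the pose commanded when the call began; what a row does not reach only later rows make up. A row lasts 1/10 s, in which the tool goes at most 50 mm and 8.59 degrees, less where a joint would pass 70% of its speed; a pose out of reach is approached as far as the arm can. A call with a gripper value outside its range is refused whole. OPENING is the finger opening in m, from 0 to 0.093, set as the call begins (- or left out, the last holds). The fingers move at their own pace and stop on an object; FORCE is the grip in N (left out, the last holds). Time passes only in rows, so rows that repeat a pose let the fingers close. It gives the time, the measured TCP pose, the force, the opening and the grip force at its end, in the units of the state.
- manip.read_state(): the state, without advancing time (a new reading comes with each control period).
- vision.get_image(name): name is "side" or "top" or "wrist"; returns (picture, depth): 384x512x3 uint8, red, green, blue; 384x512 float32, m along the optical axis (not along the pixel's ray), 0 where there is no reading.
- vision.camera_params(name): a dict with "camera_matrix" (3x3 intrinsics, pixels), "R" (3x3) and "t" (3): a world point X has camera coordinates R X + t. Camera axes: x right, y down, z forward; pixel columns grow to the right and rows downward; lengths in m; the calibration is good to about 2 mm. A picture is of the moment at which its call begins: read the wrist's pose just before it. camera_params takes no time and is no camera call; for the wrist camera it gives the pose at the moment of the call.
- manip.hand_in(): hands the job in; it is judged then, once.
The state is a dict: "time": time; "q": joint angles; "qvel": joint speeds; "effort": joint torques, N m; "ee_pos": TCP position; "tcp_rot": TCP orientation; "force": force on the tool from outside, world axes, zero at the start; "ft_torque": the same for the moment, N m; "width": finger opening in m; "finger_force": force on a finger pad.
Only numpy, scipy, OpenCV 4.12 (cv2) and the standard library are available. Lean on these libraries where they do the work, as an engineer would, in place of code of your own. Each camera call takes 0.05 s, during which the arm holds its last target. There are 200 camera calls.

## Working session

There is one attempt and no reset: what is moved stays moved. The work goes in short steps, Python scripts to look and compute and a shell command to move; the robot and the scene stay as the last step left them, time stands still between calls to the robot, and variables do not carry over. Pictures are saved under pics/ and viewed, at most 10 in all, crops included, and the job is handed in when it is done.

```bash
ls; mkdir -p pics; python3 - <<'E'
from workcell import manip, vision
import cv2, numpy as np
print(manip.read_state())
ims=[]
for n in("top","side"):
    im,d=vision.get_image(n); cv2.imwrite(f'pics/{n}0.png',im[:,:,::-1]); np.savez(f'pics/{n}0.npz',im=im,d=d)
    print(n,vision.camera_params(n))
E
```

```text
pics
{'time': 0.0, 'q': array([-1.33782022e+00,  2.59357953e-01,  1.53607736e+00, -1.41290057e-05,
        1.34797936e+00, -2.02824914e-01]), 'qvel': array([ 0.00083594, -0.00084244,  0.00251625,  0.0009199 ,  0.00023997,
       -0.00200731]), 'effort': array([-3.30600733e-04, -4.37308288e+01, -2.83995241e+01,  7.18358997e-02,
        4.14677127e-02, -1.44357464e-04]), 'ee_pos': array([ 0.23205197, -0.49805389,  0.21781195]), 'tcp_rot': array([-3.13980521e+00, -3.53529913e-04,  4.35803840e-01]), 'force': array([ 0.60358665, -0.92355108,  0.14027965]), 'ft_torque': array([-0.03009999, -0.07886069,  0.03657814]), 'finger_force': 0.0, 'width': 0.09293532215536535}
top {'camera_matrix': array([[388.12632258,   0.        , 248.83016732],
       [  0.        , 388.12632258, 193.29959582],
       [  0.        ,   0.        ,   1.        ]]), 'R': array([[-3.23933854e-03, -9.99853448e-01,  1.68103818e-02],
       [-9.88444759e-01,  6.53883401e-04, -1.51580116e-01],
       [ 1.51546910e-01, -1.71071531e-02, -9.88302018e-01]]), 't': array([-0.01982568,  0.56079003,  1.20125266])}
side {'camera_matrix': array([[391.88790185,   0.        , 260.90292302],
       [  0.        , 391.88790185, 192.62826905],
       [  0.        ,   0.        ,   1.        ]]), 'R': array([[-0.85325332, -0.52106286, -0.0212668 ],
       [-0.33133093,  0.57315197, -0.74947757],
       [ 0.40271403, -0.63244787, -0.66168807]]), 't': array([0.4613252 , 0.28206409, 0.74382324])}
```

View pics/top0.png

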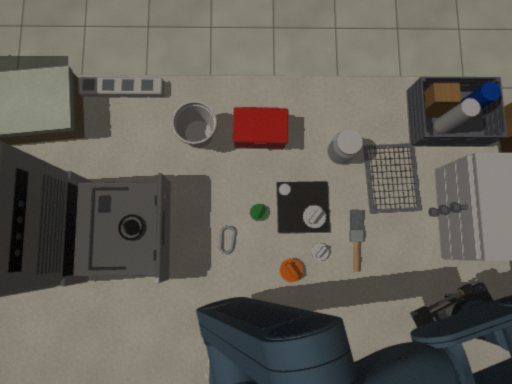

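View pics/side0.png

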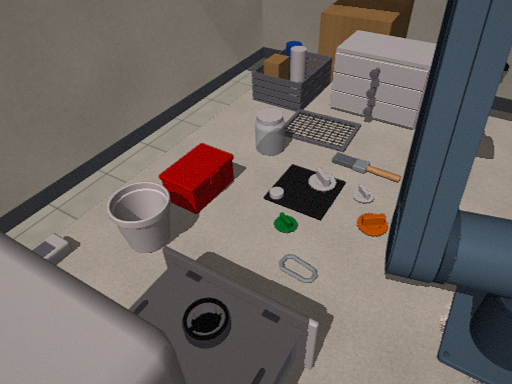

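The top view has these candidates:
- green cap (259,212)
- orange cap (292,269)
- smaller white cap on the shelf (321,252)
- white barred cap on the trivet (314,216)
- plain small lid (285,189)

The target is the one at (314,216): white, the larger of the white ones, with a grip bar, and on the trivet. The neck is at (132,228). I'll measure both and enlarge crops.

```bash
cat > h.py <<'E'
import numpy as np, cv2
from workcell import manip, vision
def ray(P,uv,z):
    K,R,t=P["camera_matrix"],P["R"],P["t"]
    c=-R.T@t; d=R.T@np.linalg.solve(K,[uv[0],uv[1],1.]); return c+d*(z-c[2])/d[2]
def proj(P,X):
    p=P["camera_matrix"]@(P["R"]@np.asarray(X)+P["t"]); return p[:2]/p[2]
def cloud(P,d):
    v,u=np.mgrid[:d.shape[0],:d.shape[1]]; K=P["camera_matrix"]
    C=np.stack([(u-K[0,2])/K[0,0]*d,(v-K[1,2])/K[1,1]*d,d],-1)
    return (C-P["t"])@P["R"]
E
python3 - <<'E'
from h import *
Z=np.load('pics/top0.npz'); im,d=Z['im'],Z['d']; P=vision.camera_params('top')
X=cloud(P,d)
for uv,z in(((314,216),.027),((132,228),.155),((285,189),.02),((229,240),.01),((303,207),.009),((195,125),.125),((261,128),.09)):
    print(uv,ray(P,uv,z).round(4),X[uv[1],uv[0]].round(4))
w=(im.min(2)>110)
def reg(x0,x1,y0,y1):
    m=np.zeros(w.shape,bool);m[y0:y1,x0:x1]=1;return m
m=w&reg(298,332,200,234)
p=X[m];f=p[(p[:,2]>.02)&(p[:,2]<.035)];b=p[p[:,2]>.043]
print('cap all',len(p),len(f),len(b),np.percentile(p[:,2],[5,50,95]))
c,r=cv2.minEnclosingCircle(f[:,:2].astype(np.float32)*1000);print(c,r)
print('bar',cv2.minAreaRect(b[:,:2].astype(np.float32)*1000))
# neck
m=reg(112,152,208,250);p=X[m];g=p[(p[:,2]>.15)]
print('neck',len(g),cv2.minEnclosingCircle(g[:,:2].astype(np.float32)*1000),np.percentile(g[:,2],[5,50,95]))
a=cv2.resize(im[196:238,290:340],None,fx=8,fy=8,interpolation=2)
b=cv2.resize(im[200:256,104:160],None,fx=6,fy=6,interpolation=2)
cv2.imwrite('pics/c1.png',np.hstack([a[:336],b])[:,:,::-1])
# front plate edge of bucket
m=reg(150,175,170,285);p=X[m];print('plate',[(x.round(3)).tolist() for x in X[185:275:15,158]],[(x.round(3)).tolist() for x in X[185:275:15,100]])
E
```

```text
(314, 216) [ 0.4889 -0.2313  0.027 ] [ 0.4864 -0.2262  0.0545]
(132, 228) [0.4434 0.3155 0.155 ] [0.4446 0.3207 0.1365]
(285, 189) [ 0.5784 -0.1399  0.02  ] [ 0.5774 -0.1392  0.026 ]
(229, 240) [0.4133 0.043  0.01  ] [0.4135 0.0433 0.0038]
(303, 207) [ 0.5203 -0.1993  0.009 ] [ 0.5204 -0.1994  0.0083]
(195, 125) [0.7602 0.1449 0.125 ] [0.8004 0.1599 0.0061]
(261, 128) [ 0.7627 -0.0593  0.09  ] [ 0.7629 -0.0594  0.0893]
cap all 364 232 72 [-0.00195246  0.02697589  0.05443659]
(488.72552490234375, -230.78689575195312) 35.966468811035156
bar ((429.72027587890625, -129.7093505859375), (28.528335571289062, 283.0077209472656), 29.61260414123535)
neck 358 ((413.658935546875, 178.53814697265625), 182.9376220703125) [0.15200805 0.15732497 0.16516795]
plate [[0.567, 0.245, 0.159], [0.524, 0.243, 0.158], [0.48, 0.241, 0.162], [0.437, 0.239, 0.165], [0.395, 0.239, 0.159], [0.353, 0.237, 0.162]] [[0.572, 0.421, 0.135], [0.526, 0.417, 0.139], [0.483, 0.415, 0.137], [0.439, 0.415, 0.132], [0.396, 0.412, 0.134], [0.353, 0.41, 0.132]]
```

View pics/c1.png

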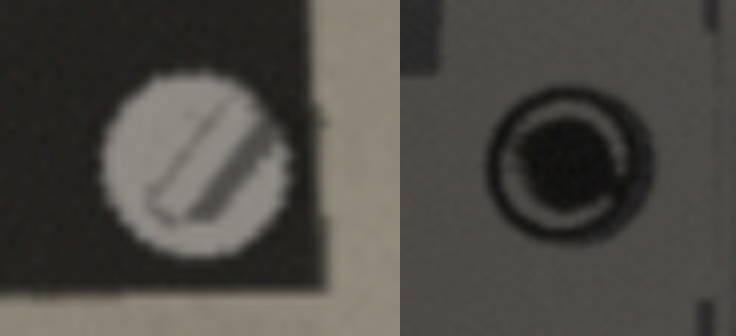

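The left crop confirms it: a full-size (73 mm) white cap with a grip bar on the trivet, bar at about -0.86 rad yaw. The right crop shows the neck's lip ring. Next I'll move above the cap and look with the wrist camera.

```bash
python3 -m jog '{"dp":[[0.032,0.033,0.01],[0.064,0.066,0.02],[0.096,0.099,0.03],[0.128,0.132,0.03],[0.160,0.165,0.03]],"turn":[[0,0,0.14],[0,0,0.28],[0,0,0.42],[0,0,0.56],[0,0,0.70]]}' 0.05 30
python3 -m jog '{"dp":[[0.032,0.033,0],[0.064,0.066,0],[0.097,0.102,0],[0.097,0.102,0],[0.097,0.102,0]],"turn":[[0,0,0.14],[0,0,0.28],[0,0,0.42],[0,0,0.56],[0,0,0.70]]}'
python3 -m jog '{"dp":[[0,0,0],[0,0,0],[0,0,0],[0,0,0],[0,0,0]],"turn":[[0,0,0.14],[0,0,0.28],[0,0,0.44],[0,0,0.44],[0,0,0.44]]}'
python3 - <<'E'
from h import *
s=manip.read_state();print(s['time'],s['ee_pos'],s['tcp_rot'],s['q'])
P=vision.camera_params('wrist');im,d=vision.get_image('wrist');np.savez('pics/w1.npz',im=im,d=d,**P)
cv2.imwrite('pics/w1.png',im[:,:,::-1]);print(P,-P['R'].T@P['t'],proj(P,[.4887,-.2308,.053]),proj(P,s['ee_pos']))
E
```

```text
time: 0.6
ee_pos: [0.3932, -0.3322, 0.2488]
tcp_rot: [3.141, 0.0, 1.141]
force: [1.8, -0.3, -0.8]
width: 0.0578
finger_force: 0.0
time: 1.1
ee_pos: [0.4901, -0.2296, 0.2481]
tcp_rot: [-3.141, -0.001, 1.845]
force: [-1.0, 0.5, -0.1]
width: 0.05
finger_force: 0.0
time: 1.6
ee_pos: [0.489, -0.2315, 0.2484]
tcp_rot: [-3.141, -0.001, 2.272]
force: [-0.2, -0.7, 0.1]
width: 0.0497
finger_force: 0.0
1.6 [ 0.48903503 -0.23148005  0.24835663] [-3.14147888e+00 -6.56232729e-04  2.27221633e+00] [-6.48361107e-01  2.24590324e-01  1.50664538e+00  3.32796979e-05
  1.41102216e+00 -1.34978645e+00]
{'camera_matrix': array([[270.79347351,   0.        , 257.60405478],
       [  0.        , 270.79347351, 189.90116416],
       [  0.        ,   0.        ,   1.        ]]), 'R': array([[ 7.64842253e-01,  6.44216932e-01, -9.33887528e-04],
       [ 6.20567291e-01, -7.36373641e-01,  2.69536822e-01],
       [ 1.72952494e-01, -2.06732690e-01, -9.62989631e-01]]), 't': array([-0.22525814, -0.51249014,  0.28847506])} [ 0.44042908 -0.17263189  0.41572308] [257.4469297  171.60390654] [256.74166936 232.19548919]
```

View pics/w1.png

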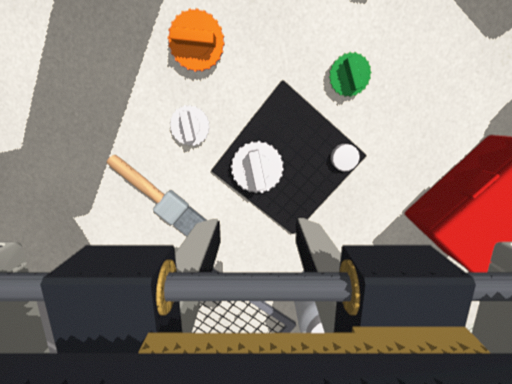

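The cap is at about (257,167), between the fingers' lines, with the bar tilted roughly 10° from the tool x. I'll measure it precisely from depth.

```bash
python3 - <<'E'
from h import *
Z=np.load('pics/w1.npz');P={k:Z[k] for k in('camera_matrix','R','t')};im,d=Z['im'],Z['d'];X=cloud(P,d)
r=np.s_[135:198,225:290]
z=X[r][...,2];print(np.histogram(z,bins=np.arange(-.004,.064,.004)))
m=(np.linalg.norm(X[...,:2]-[.489,-.231],axis=2)<.05)
f=m&(im.min(2)>100)&(X[...,2]>.018)
cs,_=cv2.findContours(f.astype(np.uint8),0,1);c=max(cs,key=cv2.contourArea);e=cv2.fitEllipse(c);print(e,ray(P,e[0],.027))
b=m&(X[...,2]>.044);p=X[b][:,:2].astype(np.float32)*1000
R=cv2.minAreaRect(p);print(len(p),R,p.mean(0));v=np.linalg.svd(p-p.mean(0))[2][0];print(np.arctan2(v[1],v[0]))
# top image bar
Z=np.load('pics/top0.npz');X=cloud(vision.camera_params('top'),Z['d'])
b=(np.linalg.norm(X[...,:2]-[.489,-.231],axis=2)<.04)&(X[...,2]>.044);p=X[b][:,:2].astype(np.float32)*1000
v=np.linalg.svd(p-p.mean(0))[2][0];print(len(p),p.mean(0),np.arctan2(v[1],v[0]),cv2.minAreaRect(p))
E
```

```text
(array([  13,  259,   15, 1788,   15,    0,    0,  601,  964,    5,    7,
          7,    5,   13,  389,    1]), array([-0.004,  0.   ,  0.004,  0.008,  0.012,  0.016,  0.02 ,  0.024,
        0.028,  0.032,  0.036,  0.04 ,  0.044,  0.048,  0.052,  0.056,
        0.06 ]))
((253.78282165527344, 287.5144348144531), (13.713882446289062, 285.8746643066406), 90.0503158569336) [ 0.61366592 -0.38870408  0.027     ]
41030 ((476.6141052246094, -218.2979736328125), (76.48492431640625, 73.00604248046875), 2.9250266551971436) [ 473.79898 -212.96552]Traceback (most recent call last):
  File "<stdin>", line 9, in <module>
    u, s, vh = gufunc(a, signature=signature)
               ~~~~~~^^^^^^^^^^^^^^^^^^^^^^^^
numpy._core._exceptions._ArrayMemoryError: Unable to allocate 12.5 GiB for an array with shape (41030, 41030) and data type float64
```

Gripper pixels polluted the mask, so I'll restrict the height and region.

```bash
python3 - <<'E'
from h import *
Z=np.load('pics/w1.npz');P={k:Z[k] for k in('camera_matrix','R','t')};im,d=Z['im'],Z['d'];X=cloud(P,d)
T=np.load('pics/top0.npz');PT=vision.camera_params('top')
for n,X,im in(('w',X,im),('t',cloud(PT,T['d']),T['im'])):
    m=(np.linalg.norm(X[...,:2]-[.489,-.231],axis=2)<.05)&(X[...,2]<.06)
    f=m&(X[...,2]>.02)&(X[...,2]<.04);p=X[f][:,:2].astype(np.float32)*1000
    print(n,'flange',len(p),cv2.minEnclosingCircle(p),np.percentile(p,[1,99],axis=0).mean(0))
    b=m&(X[...,2]>.047);p=X[b][:,:2].astype(np.float32)*1000
    v=np.linalg.svd(p-p.mean(0),full_matrices=False)[2][0];print('bar',len(p),p.mean(0),np.arctan2(v[1],v[0]),cv2.minAreaRect(p),X[b][:,2].mean())
E
```

```text
w flange 1577 ((486.8086853027344, -230.19749450683594), 37.5988655090332) [ 486.74445984 -230.13400604]
bar 403 [ 486.01706 -229.44167] -0.66872346 ((486.5887451171875, -230.10986328125), (14.044076919555664, 53.441001892089844), 51.54232406616211) 0.0538875135132016
t flange 327 ((487.7209167480469, -230.60008239746094), 37.47785568237305) [ 487.5364212  -229.85251129]
bar 74 [ 487.43872 -229.87302] 2.4690335 ((487.3219299316406, -229.92298889160156), (13.631052017211914, 52.758445739746094), 51.530941009521484) 0.05271858829184708
```

```bash
python3 -m jog '{"dp":[[-0.002,0.0015,-0.045],[-0.002,0.0015,-0.09],[-0.002,0.0015,-0.135],[-0.002,0.0015,-0.165],[-0.002,0.0015,-0.185]],"turn":[[0,0,0.14],[0,0,0.20],[0,0,0.20],[0,0,0.20],[0,0,0.20]]}'
python3 -m jog '{"dp":[[0,0,-0.01],[0,0,-0.02],[0,0,-0.028],[0,0,-0.032],[0,0,-0.032]],"turn":[[0,0,0],[0,0,0],[0,0,0],[0,0,0],[0,0,0]]}'
```

```text
time: 2.15
ee_pos: [0.4858, -0.2291, 0.0609]
tcp_rot: [-3.141, -0.004, 2.473]
force: [-0.0, -0.4, 0.8]
width: 0.05
finger_force: 0.0
time: 2.65
ee_pos: [0.4873, -0.2302, 0.0317]
tcp_rot: [-3.142, 0.0, 2.475]
force: [-0.4, 0.7, 0.8]
width: 0.05
finger_force: 0.0
```

```bash
python3 -m jog '{"dp":[[0,0,0],[0,0,0],[0,0,0],[0,0,0],[0,0,0]],"turn":[[0,0,0],[0,0,0],[0,0,0],[0,0,0],[0,0,0]]}' 0.0 45
python3 -m jog '{"dp":[[0,0,0],[0,0,0.01],[0,0,0.03],[0,0,0.06],[0,0,0.1]],"turn":[[0,0,0],[0,0,0],[0,0,0],[0,0,0],[0,0,0]]}'
```

```text
time: 3.15
ee_pos: [0.4873, -0.2302, 0.0318]
tcp_rot: [-3.142, 0.0, 2.476]
force: [-1.0, -0.6, 1.0]
width: 0.0147
finger_force: 0.5
time: 3.65
ee_pos: [0.486, -0.2292, 0.1317]
tcp_rot: [-3.142, -0.004, 2.476]
force: [0.2, -0.4, -1.2]
width: 0.0139
finger_force: 45.0
```

```bash
python3 -m jog '{"dp":[[-0.004,0.02,0.035],[-0.008,0.055,0.07],[-0.012,0.095,0.1],[-0.016,0.138,0.12],[-0.02,0.183,0.14]],"turn":[[0,0,-0.12],[0,0,-0.24],[0,0,-0.36],[0,0,-0.48],[0,0,-0.6]]}'
python3 -m jog '{"dp":[[-0.004,0.045,0.01],[-0.008,0.09,0.02],[-0.012,0.135,0.028],[-0.016,0.18,0.028],[-0.020,0.225,0.028]],"turn":[[0,0,-0.12],[0,0,-0.24],[0,0,-0.36],[0,0,-0.38],[0,0,-0.38]]}'
python3 -m jog '{"dp":[[-0.003,0.02,0],[-0.003,0.036,0],[-0.003,0.036,0],[-0.003,0.036,0],[-0.003,0.036,0]],"turn":[[0,0,0],[0,0,0],[0,0,0],[0,0,0],[0,0,0]]}'
python3 - <<'E'
from h import *
s=manip.read_state();print(s['time'],s['ee_pos'],s['tcp_rot'],s['q'],s['force'])
P=vision.camera_params('wrist');im,d=vision.get_image('wrist');np.savez('pics/w2.npz',im=im,d=d,**P)
cv2.imwrite('pics/w2.png',im[:,:,::-1]);print(proj(P,[.4434,.3155,.155]),proj(P,s['ee_pos']))
E
```

```text
time: 4.15
ee_pos: [0.4667, -0.0458, 0.2735]
tcp_rot: [3.14, 0.001, 1.87]
force: [1.6, 0.2, -1.5]
width: 0.0136
finger_force: 45.0
time: 4.65
ee_pos: [0.4465, 0.1797, 0.3008]
tcp_rot: [3.14, -0.0, 1.495]
force: [1.4, 0.5, -1.5]
width: 0.0137
finger_force: 45.0
time: 5.15
ee_pos: [0.4442, 0.2131, 0.2998]
tcp_rot: [-3.142, 0.0, 1.495]
force: [0.1, 0.8, -0.1]
width: 0.0132
finger_force: 45.0
5.15 [0.44416633 0.21307508 0.29978426] [-3.14155527e+00  4.23508991e-04  1.49501667e+00] [ 2.20736985e-01  1.10060782e-01  1.52214729e+00 -3.94844870e-04
  1.50954408e+00  2.96540852e-01] [ 0.14095374  0.81980724 -0.10942165]
[250.260742    89.28035827] [258.52819783 232.23708568]
```

View pics/w2.png

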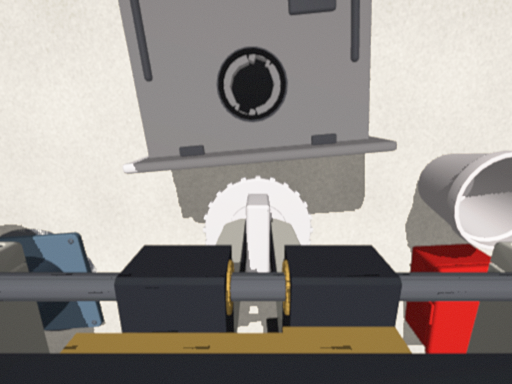

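The neck is at about (252,84), in clear view beside the held cap, with the front plate's edge running (128,168)-(395,147). I'll measure the centre, notch angles and bucket yaw.

```bash
python3 - <<'E'
from h import *
Z=np.load('pics/w2.npz');P={k:Z[k] for k in('camera_matrix','R','t')};im,d=Z['im'],Z['d'];X=cloud(P,d)
g=im.max(2)
T=np.load('pics/top0.npz')
for n,Pc,im_,c0,thr in(('w',P,im,(252,84),0),('t',vision.camera_params('top'),T['im'],(132,228),0)):
    g=im_.max(2); h=45 if n=='w' else 22
    x0,y0=c0[0]-h,c0[1]-h; s=g[y0:y0+2*h,x0:x0+2*h]
    lidv=np.median(s[:, :4]); dark=(s<lidv*0.5).astype(np.uint8)
    cs,hi=cv2.findContours(dark,cv2.RETR_CCOMP,1)
    for c in cs:
        if len(c)>15:
            e=cv2.fitEllipse(c); print(n,np.add(e[0],(x0,y0)).round(2),np.round(e[1],1),[ray(Pc,np.add(e[0],(x0,y0)),z)[:2].round(4).tolist() for z in(.155,.162)])
# depth: gasket
q=np.linalg.norm(X[...,:2]-[.4434,.318],axis=2)
p=X[(q<.045)&(X[...,2]>.158)&(X[...,2]<.17)][:,:2].astype(np.float32)*1000;print('gasket',len(p),cv2.minEnclosingCircle(p),np.percentile(p,[1,99],axis=0).mean(0))
print('hist',np.histogram(X[q<.042][:,2],bins=np.arange(.10,.175,.005)))
# front plate top edge: depth points above lid
m=(X[...,2]>.150)&(X[...,2]<.2)&(X[...,1]>.2)&(X[...,1]<.27)&(X[...,0]>.3)&(X[...,0]<.6);m[180:]=0
p=X[m][:,:2].astype(np.float32);l=cv2.fitLine(p,cv2.DIST_HUBER,0,.01,.01).ravel();print('plate',len(p),np.arctan2(l[1],l[0]),l,cv2.minAreaRect(p*1000))
# unrolled lip at z .155
cv2.imwrite('pics/w2c.png',cv2.resize(im[44:124,212:292],None,fx=7,fy=7,interpolation=2)[:,:,::-1])
E
```

```text
w [251.54  83.54] [67.5 72.3] [[0.4453, 0.3212], [0.4454, 0.3205]]
w [242.58 112.23] [3.3 8.5] [[0.4329, 0.2923], [0.4333, 0.2923]]
w [251.82  84.19] [54.6 57.3] [[0.4455, 0.3205], [0.4456, 0.3198]]
t [131.69 227.03] [24.3 26.3] [[0.4462, 0.3165], [0.4457, 0.3145]]
t [130.77 226.78] [20.2 22.1] [[0.4469, 0.3191], [0.4464, 0.3171]]
gasket 1167 ((445.2310791015625, 319.9693298339844), 35.83094787597656) [445.11745056 319.96897369]
hist (array([   0,    0,    0,    0,    0,    0,   33, 1989,   42,   47,  140,
       1249, 1124,    2]), array([0.1  , 0.105, 0.11 , 0.115, 0.12 , 0.125, 0.13 , 0.135, 0.14 ,
       0.145, 0.15 , 0.155, 0.16 , 0.165, 0.17 ]))
plate 2952 0.00874506 [0.99996173 0.00874495 0.49800628 0.24339831] ((449.98223876953125, 242.01919555664062), (299.85919189453125, 12.45074462890625), 0.5412822961807251)
```

View pics/w2c.png

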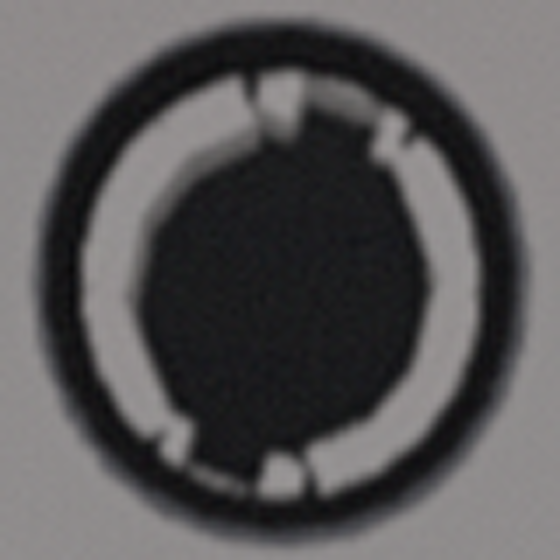

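The crop shows the notches at about (340,103) and (222,480), i.e. image (260.6,58.7) and (243.7,112.6).

```bash
python3 - <<'E'
from h import *
Z=np.load('pics/w2.npz');P={k:Z[k] for k in('camera_matrix','R','t')}
for z in(.155,.149):
    a=ray(P,(260.6,58.7),z);b=ray(P,(243.7,112.6),z);v=a-b;print(a,b,(a+b)/2,np.linalg.norm(v),np.arctan2(v[1],v[0]))
# lid and panel line yaw via lid side edges (right: (370,137)->(370,0)?)
a=ray(P,(128,168),.16);b=ray(P,(395,147),.16);v=b-a;print(np.arctan2(v[1],v[0]))
E
```

```text
[0.45682083 0.34485266 0.155     ] [0.43409685 0.29184089 0.155     ] [0.44545884 0.31834678 0.155     ] 0.057676909723959585 1.1658304448833414
[0.45696038 0.34591585 0.149     ] [0.43379954 0.29188494 0.149     ] [0.44537996 0.3189004  0.149     ] 0.05878573762691003 1.1658304448833423
0.001772759923210373
```

Results:
- Neck centre is about (0.4455, 0.3195).
- Bucket yaw is about 0.01, so the notches are at about 1.155.
- The present bar yaw of 1.495 puts the lugs anticlockwise of the notches whatever their play, so a clockwise sweep must find them.

Moving over the neck and lowering to just above the lip.

```bash
python3 -m jog '{"dp":[[0.0013,0.04,0],[0.0013,0.08,0],[0.0013,0.1064,-0.02],[0.0013,0.1064,-0.06],[0.0013,0.1064,-0.09]],"turn":[[0,0,0],[0,0,0],[0,0,0],[0,0,0],[0,0,0]]}'
python3 -m jog '{"dp":[[0,0,-0.012],[0,0,-0.02],[0,0,-0.026],[0,0,-0.028],[0,0,-0.028]],"turn":[[0,0,0],[0,0,0],[0,0,0],[0,0,0],[0,0,0]]}'
```

```text
time: 5.7
ee_pos: [0.4453, 0.3201, 0.2079]
tcp_rot: [-3.141, 0.001, 1.496]
force: [-0.6, 0.3, -1.4]
width: 0.0133
finger_force: 45.0
time: 6.2
ee_pos: [0.4461, 0.3203, 0.1825]
tcp_rot: [3.14, -0.001, 1.495]
force: [0.2, -0.6, -0.6]
width: 0.0136
finger_force: 45.0
```

```bash
python3 -m jog '{"dp":[[0,0,-0.001],[0,0,-0.002],[0,0,-0.003],[0,0,-0.003]],"turn":[[0,0,0],[0,0,0],[0,0,0],[0,0,0]]}'
python3 -c "
from h import *
s=manip.read_state();print(s['ee_pos'],s['tcp_rot'],s['force'],s['ft_torque'])"
```

```text
time: 6.6
ee_pos: [0.4454, 0.3204, 0.1787]
tcp_rot: [3.142, -0.0, 1.496]
force: [-0.6, -0.7, -0.6]
width: 0.0135
finger_force: 45.0
[0.44543326 0.32035698 0.17866867] [ 3.14156685e+00 -2.53452983e-05  1.49588473e+00] [-0.58697786 -0.6705031  -0.55716572] [-0.02622814 -0.08171819 -0.00856799]
```

```bash
python3 -m jog '{"dp":[[0,-0.0006,-0.001],[0,-0.0006,-0.001]],"turn":[[0,0,0],[0,0,0]]}'
python3 -m jog '{"dp":[[0,0,-0.001],[0,0,-0.001]],"turn":[[0,0,0],[0,0,0]]}'
python3 -m jog '{"dp":[[0,0,-0.001],[0,0,-0.001]],"turn":[[0,0,0],[0,0,0]]}'
```

```text
time: 6.8
ee_pos: [0.4456, 0.3198, 0.1778]
tcp_rot: [3.141, -0.0, 1.496]
force: [-0.2, 0.7, -0.1]
width: 0.0136
finger_force: 45.0
time: 7.0
ee_pos: [0.4457, 0.3199, 0.1773]
tcp_rot: [3.141, -0.001, 1.496]
force: [-0.6, 0.1, 4.6]
width: 0.0136
finger_force: 45.0
time: 7.2
ee_pos: [0.4458, 0.3199, 0.177]
tcp_rot: [3.14, -0.001, 1.496]
force: [-2.0, 0.1, 8.4]
width: 0.0133
finger_force: 45.0
```

Contact with the lip is at TCP z≈0.1775, at 8 N. Now sweeping clockwise.

```bash
python3 -m jog '{"dp":[[0,0,0],[0,0,0],[0,0,0],[0,0,0],[0,0,0]],"turn":[[0,0,-0.03],[0,0,-0.06],[0,0,-0.09],[0,0,-0.12],[0,0,-0.15]]}'
python3 -m jog '{"dp":[[0,0,0],[0,0,0],[0,0,0],[0,0,0],[0,0,0]],"turn":[[0,0,-0.03],[0,0,-0.06],[0,0,-0.09],[0,0,-0.12],[0,0,-0.15]]}'
```

```text
time: 7.7
ee_pos: [0.446, 0.3199, 0.1771]
tcp_rot: [3.14, -0.001, 1.345]
force: [-2.1, -0.8, 8.4]
width: 0.0137
finger_force: 45.0
time: 8.2
ee_pos: [0.4462, 0.3198, 0.1771]
tcp_rot: [3.14, -0.001, 1.195]
force: [-1.3, -1.4, 6.9]
width: 0.0131
finger_force: 45.0
```

```bash
python3 -m jog '{"dp":[[0,0,0],[0,0,0],[0,0,0],[0,0,0],[0,0,0]],"turn":[[0,0,-0.03],[0,0,-0.06],[0,0,-0.09],[0,0,-0.12],[0,0,-0.15]]}'
python3 -m jog '{"dp":[[0,0,0],[0,0,0],[0,0,0],[0,0,0]],"turn":[[0,0,-0.03],[0,0,-0.06],[0,0,-0.09],[0,0,-0.12]]}'
```

```text
time: 8.7
ee_pos: [0.4463, 0.3198, 0.1771]
tcp_rot: [3.14, -0.002, 1.045]
force: [-0.7, -2.2, 8.2]
width: 0.0135
finger_force: 45.0
time: 9.1
ee_pos: [0.4461, 0.3197, 0.1768]
tcp_rot: [3.14, -0.001, 0.925]
force: [-2.4, -0.9, 6.1]
width: 0.0132
finger_force: 45.0
```

```bash
python3 -m jog '{"dp":[[0,0,0],[0,0,0],[0,0,0]],"turn":[[0,0,-0.02],[0,0,-0.04],[0,0,-0.04]]}'
python3 -m jog '{"dp":[[0,0,0],[0,0,0],[0,0,0]],"turn":[[0,0,-0.02],[0,0,-0.04],[0,0,-0.04]]}'
```

```text
time: 9.4
ee_pos: [0.4454, 0.3198, 0.1765]
tcp_rot: [3.141, -0.001, 0.885]
force: [-1.8, -1.0, 5.9]
width: 0.014
finger_force: 45.0
time: 9.7
ee_pos: [0.4455, 0.3196, 0.1753]
tcp_rot: [3.142, 0.0, 0.845]
force: [0.6, 0.5, -1.4]
width: 0.0136
finger_force: 45.0
```

Dropped into the notches at bar yaw 0.845, as predicted. Pushing on down.

```bash
python3 -m jog '{"dp":[[0,0,-0.001],[0,0,-0.002],[0,0,-0.003],[0,0,-0.003]],"turn":[[0,0,0],[0,0,0],[0,0,0],[0,0,0]]}'
python3 -m jog '{"dp":[[0,0,-0.001],[0,0,-0.002],[0,0,-0.003],[0,0,-0.003]],"turn":[[0,0,0],[0,0,0],[0,0,0],[0,0,0]]}'
```

```text
time: 10.1
ee_pos: [0.4455, 0.3196, 0.1724]
tcp_rot: [-3.142, 0.0, 0.846]
force: [0.1, -0.1, -1.2]
width: 0.014
finger_force: 45.0
time: 10.5
ee_pos: [0.4456, 0.3197, 0.17]
tcp_rot: [3.141, -0.0, 0.846]
force: [0.5, -1.0, 3.9]
width: 0.0137
finger_force: 45.0
```

```bash
python3 -m jog '{"dp":[[0,0,-0.001],[0,0,-0.002],[0,0,-0.003],[0,0,-0.004],[0,0,-0.004]],"turn":[[0,0,0],[0,0,0],[0,0,0],[0,0,0],[0,0,0]]}'
python3 -m jog '{"dp":[[0,0,-0.001],[0,0,-0.002],[0,0,-0.002]],"turn":[[0,0,0],[0,0,0],[0,0,0]]}'
```

```text
time: 11.0
ee_pos: [0.4456, 0.3197, 0.1669]
tcp_rot: [3.141, -0.001, 0.846]
force: [-2.6, -2.2, 10.8]
width: 0.0137
finger_force: 45.0
time: 11.3
ee_pos: [0.4456, 0.3198, 0.1655]
tcp_rot: [3.141, -0.001, 0.846]
force: [-4.3, -2.2, 14.1]
width: 0.0136
finger_force: 45.0
```

12 mm down with 14 N. Turning clockwise.

```bash
python3 -m jog '{"dp":[[0,0,0],[0,0,0],[0,0,0],[0,0,0],[0,0,0]],"turn":[[0,0,-0.05],[0,0,-0.1],[0,0,-0.15],[0,0,-0.20],[0,0,-0.25]]}'
python3 -c "
from h import *
s=manip.read_state();print(s['ft_torque'])"
python3 -m jog '{"dp":[[0,0,0],[0,0,0],[0,0,0],[0,0,0],[0,0,0]],"turn":[[0,0,-0.05],[0,0,-0.1],[0,0,-0.15],[0,0,-0.20],[0,0,-0.25]]}'
python3 -c "
from h import *
s=manip.read_state();print(s['ft_torque'])"
```

```text
time: 11.8
ee_pos: [0.447, 0.3204, 0.166]
tcp_rot: [3.141, -0.005, 0.594]
force: [0.1, -1.0, 11.8]
width: 0.0134
finger_force: 45.1
[-0.15595387  0.17229256  0.3022125 ]
time: 12.3
ee_pos: [0.4473, 0.3205, 0.1661]
tcp_rot: [-3.141, -0.006, 0.344]
force: [-0.1, -1.6, 13.2]
width: 0.0138
finger_force: 45.1
[-0.18734622  0.10179793  0.27516529]
```

```bash
python3 -m jog '{"dp":[[0,0,0],[0,0,0],[0,0,0],[0,0,0],[0,0,0]],"turn":[[0,0,-0.04],[0,0,-0.08],[0,0,-0.12],[0,0,-0.16],[0,0,-0.20]]}'
python3 -c "
from h import *
s=manip.read_state();print(s['ft_torque'])"
python3 -m jog '{"dp":[[0,0,0],[0,0,0],[0,0,0],[0,0,0]],"turn":[[0,0,-0.03],[0,0,-0.06],[0,0,-0.09],[0,0,-0.09]]}'
python3 -c "
from h import *
s=manip.read_state();print(s['ft_torque'])"
```

```text
time: 12.8
ee_pos: [0.4473, 0.3204, 0.1661]
tcp_rot: [-3.14, -0.005, 0.145]
force: [0.8, -1.1, 12.6]
width: 0.0138
finger_force: 45.1
[-0.25204958  0.09709034  0.28726471]
time: 13.2
ee_pos: [0.4474, 0.32, 0.1661]
tcp_rot: [-3.141, -0.005, 0.056]
force: [0.8, -2.5, 12.9]
width: 0.0138
finger_force: 45.1
[-0.5088414   0.09861974  0.30177819]
```

```bash
for i in 1 2; do :; done
python3 -m jog '{"dp":[[0,0,0],[0,0,0],[0,0,0]],"turn":[[0,0,-0.02],[0,0,-0.04],[0,0,-0.04]]}'
python3 -c "
from h import *
s=manip.read_state();print(s['ft_torque'])"
python3 -m jog '{"dp":[[0,0,0],[0,0,0],[0,0,0]],"turn":[[0,0,-0.02],[0,0,-0.03],[0,0,-0.03]]}'
python3 -c "
from h import *
s=manip.read_state();print(s['ft_torque'])"
```

```text
time: 13.5
ee_pos: [0.4475, 0.3193, 0.166]
tcp_rot: [3.141, -0.005, 0.016]
force: [1.1, -5.1, 13.5]
width: 0.0135
finger_force: 45.2
[-0.9519923  -0.01074038  0.38236653]
time: 13.8
ee_pos: [0.4476, 0.3187, 0.166]
tcp_rot: [3.14, -0.005, -0.013]
force: [1.8, -7.7, 14.6]
width: 0.0134
finger_force: 45.2
[-1.28006927 -0.0496212   0.47786412]
```

The torque is rising at yaw≈0, which is the stop. Easing up so it springs into the seat.

```bash
python3 -m jog '{"dp":[[-0.0005,0.0003,0.001],[-0.001,0.0006,0.002],[-0.001,0.0006,0.003],[-0.001,0.0006,0.004],[-0.001,0.0006,0.004]],"turn":[[0,0,0],[0,0,0],[0,0,0],[0,0,0],[0,0,0]]}'
python3 -c "
from h import *
s=manip.read_state();print(s['ft_torque'])"
python3 -m jog '{"dp":[[0,0,0.001],[0,0,0.002],[0,0,0.003],[0,0,0.003]],"turn":[[0,0,0],[0,0,0],[0,0,0],[0,0,0]]}'
python3 -c "
from h import *
s=manip.read_state();print(s['ft_torque'])"
```

```text
time: 14.3
ee_pos: [0.4472, 0.3184, 0.1684]
tcp_rot: [3.139, -0.005, -0.014]
force: [6.6, -7.9, 2.9]
width: 0.0137
finger_force: 45.1
[-1.47062929 -1.06778103  0.2988833 ]
time: 14.7
ee_pos: [0.447, 0.3183, 0.1699]
tcp_rot: [3.138, -0.004, -0.014]
force: [8.5, -7.1, -5.6]
width: 0.0139
finger_force: 45.1
[-1.23901274 -1.59887265  0.30461494]
```

Lifting is resisted at TCP z 0.170 (cap about 8 mm down), so it is in its seat. Neutralising the forces, then releasing.

```bash
python3 -m jog '{"dp":[[0,0,-0.001],[-0.001,0.0005,-0.001],[-0.001,0.0005,-0.001]],"turn":[[0,0,0],[0,0,0],[0,0,0]]}' - 10
python3 -m jog '{"dp":[[0,0,0],[0,0,0],[0,0,0],[0,0,0]],"turn":[[0,0,0],[0,0,0],[0,0,0],[0,0,0]]}' 0.04
python3 -m jog '{"dp":[[0,0,0.005],[0,0,0.02],[0,0,0.05],[0,0,0.09],[0,0,0.13]],"turn":[[0,0,0],[0,0,0],[0,0,0],[0,0,0],[0,0,0]]}'
python3 -m jog '{"dp":[[0,-0.04,0],[0,-0.08,0],[0,-0.12,0],[0,-0.12,0],[0,-0.12,0]],"turn":[[0,0,0.14],[0,0,0.28],[0,0,0.42],[0,0,0.56],[0,0,0.7]]}'
python3 -m jog '{"dp":[[0,0,0],[0,0,0],[0,0,0],[0,0,0],[0,0,0]],"turn":[[0,0,0.14],[0,0,0.28],[0,0,0.42],[0,0,0.56],[0,0,0.7]]}'
python3 - <<'E'
from h import *
P=vision.camera_params('wrist');im,d=vision.get_image('wrist');X=cloud(P,d)
c=np.round(proj(P,[.4455,.3195,.19])).astype(int);print(c)
a=im[max(c[1]-70,0):c[1]+70,c[0]-70:c[0]+70];cv2.imwrite('pics/w3.png',cv2.resize(a,None,fx=4,fy=4,interpolation=2)[:,:,::-1])
q=np.linalg.norm(X[...,:2]-[.4455,.3195],axis=2)<.045
z=X[...,2];f=X[q&(z>.157)&(z<.175)];b=X[q&(z>.18)&(z<.2)]
for n,p in(('flange',f),('bar',b)):
    xy=p[:,:2].astype(np.float32)*1000;v=np.linalg.svd(xy-xy.mean(0),full_matrices=False)[2][0]
    print(n,len(p),np.median(p[:,2]),xy.mean(0),np.arctan2(v[1],v[0]),cv2.minEnclosingCircle(xy))
A,B=f-0,np.c_[f[:,:2]-[.4455,.3195],np.ones(len(f))];print('tilt',np.linalg.lstsq(B,f[:,2],rcond=None)[0])
E
```

```text
time: 15.0
ee_pos: [0.4465, 0.3187, 0.17]
tcp_rot: [3.138, -0.006, -0.014]
force: [7.3, -7.5, 0.4]
width: 0.0139
finger_force: 10.1
time: 15.4
ee_pos: [0.4431, 0.321, 0.1694]
tcp_rot: [-3.141, 0.001, -0.014]
force: [0.1, -0.6, -0.2]
width: 0.0387
finger_force: 0.0
time: 15.9
ee_pos: [0.443, 0.3208, 0.3011]
tcp_rot: [3.141, 0.001, -0.014]
force: [0.4, -0.3, 0.3]
width: 0.04
finger_force: 0.0
time: 16.4
ee_pos: [0.4436, 0.1997, 0.3003]
tcp_rot: [3.141, -0.001, 0.689]
force: [0.3, -0.1, 0.5]
width: 0.0401
finger_force: 0.0
time: 16.9
ee_pos: [0.4434, 0.201, 0.3001]
tcp_rot: [3.141, -0.0, 1.392]
force: [0.4, 0.1, 0.5]
width: 0.0401
finger_force: 0.0
[238  69]
flange 3287 0.16633908742321293 [445.66483 320.26758] -1.5590684 ((445.1121826171875, 319.98529052734375), 37.952388763427734)
bar 989 0.1919306900610067 [445.36447 319.42838] -3.123739 ((445.17352294921875, 319.8643493652344), 27.13373565673828)
tilt [ 1.03897151e-04 -2.41689108e-03  1.66546289e-01]
```

View pics/w3.png

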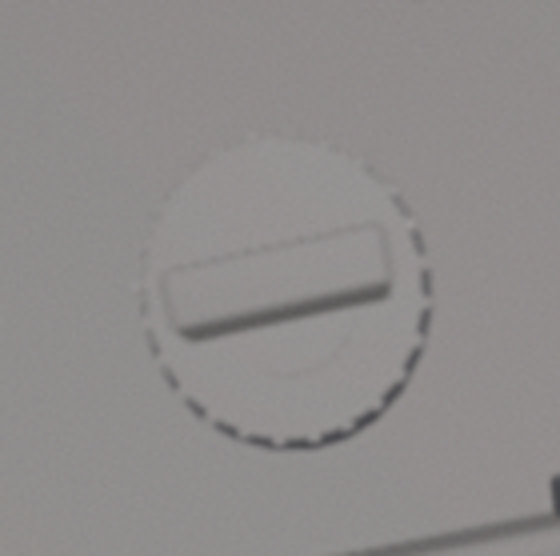

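The bar is parallel to the bucket's x (yaw 0.018 against a bucket yaw of about 0.01), the cap is level and centred, and it held against the upward pull. From a bar yaw of 0.845 to 0.018, the lugs can't still be in the notches. Handing in.

```bash
python3 -c "
from workcell import manip
print(manip.hand_in())"
```

```text
the job is handed in; nothing more can be done
None
```

The pour cap is back on the bucket, turned clockwise to its stop and locked in its seat; it resisted a light upward pull, and I handed the job in at about 17 s, with no measured tool force above about 17 N.

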